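Load the bead carousel, bring blue to the front and lock it

ROBOT

A 7-joint arm with a two-finger parallel gripper is mounted at the origin on the work surface. World frame = base frame: x ahead of the robot, y to its left, z up, the work surface at z = 0. Lengths are in m, angles in rad, forces in N, time in s.
With the tool pointing down it reaches from about 0.4 to 0.875 m from the base axis. Payload 6.5 kg.
Tool frame: the origin (TCP) lies where the fingers leave the gripper's body, on its centre line; the fingertips stand 64 mm ahead of it and the grasp point (between the pads) lies 45 mm ahead of it; z points along the fingers, y is the line along which they close (so a half turn about z gives the same grasp; the last joint's range is limited). The gripper opens to 88 mm and grips with 3 to 60 N. Pads are 18 mm wide; open, the fingers measure 123 mm over their backs; the gripper's body (75 mm by 187 mm) begins 45 mm behind the grasp point.
Start: joints at [1.266, 0.536, -0.004, 1.538, 0.003, 1.067, -0.071], TCP at [0.154, -0.632, 0.303] pointing down, gripper open.
Joint ranges: [-2.7, 2.7], [-0.37, 2.16], [-1.27, 1.26], [0.24, 2.4], [-1.31, 4.45], [0.19, 1.91], [-2.76, 2.76]. Speed limits (rad/s): [2.39, 2.39, 3.14, 3.14, 3.14, 3.14, 3.14].

INTERFACE

Orientations are given as a rotation vector (axis times angle).
In Python, from rig import r gives the robot as it stands.
- The arm moves only by the shell command python3 -m inch 'ROWS' [OPENING]. ROWS is text: rows parted by semicolons, each of 6 numbers parted by spaces: the shift along the tool's x, y, z in m, then the turn, a rotation vector about the tool's x, y, z in rad. In form: x y z ax ay az; .... A call has 1 to 8 rows; each row is the pose to reach, as a shift and turn from the pose commanded when the call began, along the tool's axes at that moment; what a row does not reach only later rows make up. A row lasts 1/12 s, in which the tool goes at most 41.7 mm and 7.16 degrees, less where a joint would pass 70% of its speed; a pose out of reach is approached as far as the arm can. A call with a gripper value outside its range is refused whole. OPENING is the finger opening in m, from 0 to 0.0881, set as the call begins (- or left out, the last holds). The fingers move at their own pace and stop on an object; the grip force is fixed at half the most. Time passes only in rows, so rows that repeat a pose let the fingers close. It gives the time, the measured TCP pose, the force, the opening and the grip force at its end, in the units of the state.
- r.get_obs(): the state, without advancing time (a new reading comes with each control period).
- r.snapshot(name): name is "scene" or "top" or "wrist"; returns the picture (420x560x3 uint8, blue, green, red); there is no depth.
- r.camera_model(name): a dict with "mtx" (3x3 intrinsics, pixels), "D" ([k1, k2, p1, p2, k3] as OpenCV has them; the pictures are not rectified), "R" (3x3) and "t" (3): a world point X has camera coordinates R X + t; the wrist camera has in their place "hand_eye" (4x4, takes a point from camera to tool coordinates, whose origin is the TCP and whose axes are the flange's). Camera axes: x right, y down, z forward; pixel columns grow to the right and rows downward; lengths in m; the calibration is good to about 2 mm. A picture is of the moment at which its call begins: read the wrist's pose just before it. camera_model takes no time and is no camera call.
- r.sign_off(): hands the job in; it is judged then, once.
The state is a dict: "clock": time; "qpos": joint angles; "dq": joint speeds; "tau": joint torques, N m; "tcp_pos": TCP position; "orientation": TCP orientation; "contact_force": force on the tool from outside, world axes, zero at the start; "torque": the same for the moment, N m; "finger_gap": finger opening in m; "finger_force": force on a finger pad.
Only numpy, scipy, OpenCV 4.12 (cv2) and the standard library are available. Lean on these libraries where they do the work, as an engineer would, in place of code of your own. Each camera call takes 0.05 s, during which the arm holds its last target. There are 200 camera calls.

TASK

Put every bead box on the mat upright into a bay of its own on the bead carousel, loading through the open front and turning the carousel by its pegs, and leave it resting in a click with the blue box squarely at the open front. Only then lock it: push the red knob down and turn it clockwise as far as it goes, so that it stays down. Leave the jar, the reels and the tin alone.

Things in the scene. Friction and masses are not known exactly. Their poses are not given: they have to be found in the camera images.
- stand: Fixed white stand of the bead carousel, at another place and yaw each time. Origin: on the table, under the carousel's axis. Its -x axis points to the open front, where boxes are loaded from above. An ear of its base carries the red lock knob at stand x = -60, y = -190 mm.
- roof (a point): Centre of the blue front edge of the stand's fixed clear roof, on its top, 45 mm to the front of the axis. The roof (underside 98 mm, top 102 mm over the table, on a steel spindle of 10 mm radius) covers stand x = -45 to +125 mm, y = -110 to +110 mm, so only the bay at the front can be loaded.
- front (a point): Point of the stand, 95 mm from the axis towards its -x side and 26 mm over the table: the centre of whichever bay faces front, when the carousel is in a click.
- axis (a point): Point of the stand on the carousel's vertical axis, at the height of the turntable's top (26 mm over the table).
- carousel (a joint): Angle (rad) of the wooden turntable (340 mm diameter, top 26 mm over the table), positive anticlockwise from above; turns without end both ways. Clicks (detents) at whole multiples of pi/2; between them a weight pulls to the nearest click with up to about 0.3 Nm, and when let go it stays within 0.05 rad of it. At 0, and at every full turn, bay0 is at the front. Starts near any angle.
- bay0 (a point): Centre of the floor of bay 0 of the turntable, 95 mm from the axis; at the front at angle 0. A rectangular pocket of inside 68 mm (along the radius) by 52 mm, with white fences 4 mm thick and 12 mm high; its floor is the turntable's top.
- bay1 (a point): Centre of the floor of bay 1 of the turntable, 95 mm from the axis; a quarter turn anticlockwise from bay0. A rectangular pocket of inside 68 mm (along the radius) by 52 mm, with white fences 4 mm thick and 12 mm high; its floor is the turntable's top.
- bay2 (a point): Centre of the floor of bay 2 of the turntable, 95 mm from the axis; half a turn from bay0. A rectangular pocket of inside 68 mm (along the radius) by 52 mm, with white fences 4 mm thick and 12 mm high; its floor is the turntable's top.
- bay3 (a point): Centre of the floor of bay 3 of the turntable, 95 mm from the axis; a quarter turn clockwise from bay0. A rectangular pocket of inside 68 mm (along the radius) by 52 mm, with white fences 4 mm thick and 12 mm high; its floor is the turntable's top.
- peg0 (a point): Centre of the top of an upright dark wooden peg for turning the carousel, between bay0 and bay1: 16 mm diameter, 60 mm tall over the turntable (top 86 mm over the table), 155 mm from the axis, so it passes outside the roof.
- peg1 (a point): Centre of the top of an upright dark wooden peg for turning the carousel, between bay1 and bay2: 16 mm diameter, 60 mm tall over the turntable (top 86 mm over the table), 155 mm from the axis, so it passes outside the roof.
- peg2 (a point): Centre of the top of an upright dark wooden peg for turning the carousel, between bay2 and bay3: 16 mm diameter, 60 mm tall over the turntable (top 86 mm over the table), 155 mm from the axis, so it passes outside the roof.
- peg3 (a point): Centre of the top of an upright dark wooden peg for turning the carousel, between bay3 and bay0: 16 mm diameter, 60 mm tall over the turntable (top 86 mm over the table), 155 mm from the axis, so it passes outside the roof.
- lock_grip (a point): Centre of the red bar of the lock knob: 46 mm long, 14 mm wide, 26 mm high (13 mm above and below this point, which is 75 mm over the table when the knob is up; the bar stands on a round flange of 44 mm). At knob angle 0 the bar lies along the stand's x axis; it turns and sinks with the knob.
- lock_press (a joint): How far the lock knob is pushed down (m), 0 (up) to 0.009. A spring pushes it up, with 4 N at the top and 8.5 N at the bottom. Beyond about 0.2 rad a ledge stops the knob from turning unless it is pushed down about 7 mm or more; once turned under the ledge and let go it stays down about 6 mm. While down, a pin holds the turntable; it goes down fully only in a click.
- lock_turn (a joint): Angle of the lock knob (rad), positive clockwise seen from above: 0 is unlocked (as at the start), 1.4 is its stop, fully locked. It stays where it is left.
- blue_box: Blue closed plastic bead box with a white lid that has a patch of its colour on top: 60 mm long (its x), 44 mm wide (its y), 56 mm tall, about 0.12 kg. Origin: centre of its underside. Fits a bay upright with its length along the radius, either way round.
- orange_box: Orange closed plastic bead box with a white lid that has a patch of its colour on top: 60 mm long (its x), 44 mm wide (its y), 56 mm tall, about 0.12 kg. Origin: centre of its underside. Fits a bay upright with its length along the radius, either way round. Not there on every start.
- green_box: Green closed plastic bead box with a white lid that has a patch of its colour on top: 60 mm long (its x), 44 mm wide (its y), 56 mm tall, about 0.12 kg. Origin: centre of its underside. Fits a bay upright with its length along the radius, either way round. Not there on every start.
- yellow_box: Yellow closed plastic bead box with a white lid that has a patch of its colour on top: 60 mm long (its x), 44 mm wide (its y), 56 mm tall, about 0.12 kg. Origin: centre of its underside. Fits a bay upright with its length along the radius, either way round. Not there on every start.
- glue_jar: Glue jar with a white cap, 56 mm diameter, 75 mm tall; a bystander, leave it alone. Origin: centre of its underside.
- thread_reels: Stack of black thread reels, 64 mm diameter, 90 mm tall; a bystander, leave it alone. Origin: centre of its underside.
- wax_tin: Flat aluminium wax tin, 64 mm diameter, 24 mm tall, on the mat in front of the carousel or beside it; a bystander, leave it alone. Origin: centre of its underside.
Not all that is in view belongs to the job. Leave any turquoise look-alike of the yellow_box alone. Leave any pink look-alike of the blue_box alone.

How it is judged:
On the way, in this order (a step that is already met when the one before it is completed fails the run):
1. every box that is there stands upright in a bay of its own, and the carousel rests in a click with the blue box at the open front ((distance between blue_box and bay0 below 0.012 m or distance between blue_box and bay1 below 0.012 m or distance between blue_box and bay2 below 0.012 m or distance between blue_box and bay3 below 0.012 m) and (distance between orange_box and bay0 below 0.012 m or distance between orange_box and bay1 below 0.012 m or distance between orange_box and bay2 below 0.012 m or distance between orange_box and bay3 below 0.012 m) and (distance between green_box and bay0 below 0.012 m or distance between green_box and bay1 below 0.012 m or distance between green_box and bay2 below 0.012 m or distance between green_box and bay3 below 0.012 m) and (distance between yellow_box and bay0 below 0.012 m or distance between yellow_box and bay1 below 0.012 m or distance between yellow_box and bay2 below 0.012 m or distance between yellow_box and bay3 below 0.012 m) and angle between each of blue_box, orange_box, green_box, yellow_box's own z axis and vertical below 0.15 rad and ((distance between blue_box and bay0 below 0.012 m and horizontal distance between bay0 and front below 0.01 m) or (distance between blue_box and bay1 below 0.012 m and horizontal distance between bay1 and front below 0.01 m) or (distance between blue_box and bay2 below 0.012 m and horizontal distance between bay2 and front below 0.01 m) or (distance between blue_box and bay3 below 0.012 m and horizontal distance between bay3 and front below 0.01 m)) and velocity of joint carousel between -0.05 and 0.05 rad/s), for 0.3 s.
2. then the red knob is pushed down and turned clockwise (value of joint lock_turn above 1 rad and value of joint lock_press above 0.004 m), for 0.2 s.
At the end, for the whole second after the job is handed in: Each box present upright (0.15 rad) in its own bay, underside centre within 12 mm of the bay floor centre; the blue box's bay within 10 mm of the front point, carousel and boxes at rest; knob past 1.0 rad and staying down over 4 mm (all of step 1 and all of step 2 and linear speed of each of blue_box, orange_box, green_box, yellow_box below 0.05 m/s); the robot touches nothing.
It fails at once if the glue jar is knocked over or moved more than 50 mm (distance of glue_jar from where it was at the start of the episode above 0.05 m or angle between glue_jar's own z axis and vertical above 0.7 rad).
It fails at once if the thread reels is knocked over or moved more than 50 mm (distance of thread_reels from where it was at the start of the episode above 0.05 m or angle between thread_reels's own z axis and vertical above 0.7 rad).
It fails at once if the wax tin is knocked over or moved more than 50 mm (distance of wax_tin from where it was at the start of the episode above 0.05 m or angle between wax_tin's own z axis and vertical above 0.7 rad).
Of orange_box, green_box, yellow_box only 2 to 3 are there at a start; the rules pass over those that are not, and their reading is None.
At some moment in a run one of blue_box, orange_box, green_box, yellow_box may be knocked a few centimetres aside while the robot is not near it.
It also fails if it takes over 210 s, if anything falls off the work surface, if the arm or the gripper's body presses on something with over 40 N, if the wrist force passes 120 N, or if a joint passes its speed limit or range.

## Working session

There is one attempt and no reset: what is moved stays moved. The work goes in short steps, Python scripts to look and compute and a shell command to move; the robot and the scene stay as the last step left them, time stands still between calls to the robot, and variables do not carry over. Pictures are saved under pics/ and viewed, at most 14 in all, crops included, and the job is handed in when it is done.

```bash
ls; mkdir -p pics; python3 - <<'E'
from rig import r
import cv2, numpy as np
o=r.get_obs()
for k,v in o.items(): print(k,np.round(v,4))
for n in ("scene","top"):
    m=r.camera_model(n); im=r.snapshot(n); cv2.imwrite(f"pics/{n}0.png",im)
    print(n,np.round(m["mtx"],1).tolist(),np.round(m["D"],4),np.round(m["R"],3).tolist(),np.round(m["t"],3))
print(r.camera_model("wrist"))
E
```

```text
pics
clock 0.0
qpos [ 1.2658  0.5372 -0.0044  1.5389  0.0026  1.0673 -0.0712]
dq [-0.0007 -0.001   0.0004 -0.0002 -0.0031  0.0004  0.0007]
tau [ 3.00000e-04 -5.70973e+01  9.90900e-01 -2.51606e+01 -5.62000e-02
  1.78000e-02  2.00000e-04]
tcp_pos [ 0.1536 -0.6311  0.3018]
orientation [-3.1176e+00 -3.7410e-01  5.0000e-04]
contact_force [0.2442 0.6331 0.8048]
torque [-0.0085  0.0158  0.0418]
finger_force 0.0
finger_gap 0.0883
scene [[446.3, 0.0, 280.5], [0.0, 446.3, 214.7], [0.0, 0.0, 1.0]] [-0.0191  0.      0.      0.      0.    ] [[-0.024, 1.0, 0.018], [0.583, 0.029, -0.812], [-0.812, -0.008, -0.584]] [-0.137 -0.24   1.753]
top [[425.5, 0.0, 280.2], [0.0, 425.5, 207.1], [0.0, 0.0, 1.0]] [-0.0457  0.      0.      0.      0.    ] [[0.024, -1.0, 0.011], [-0.985, -0.026, -0.17], [0.17, -0.007, -0.985]] [0.126 0.549 1.204]
{'mtx': array([[320.31465652,   0.        , 277.09713658],
       [  0.        , 320.31465652, 209.37149137],
       [  0.        ,   0.        ,   1.        ]]), 'D': array([0.02586076, 0.        , 0.        , 0.        , 0.        ]), 'hand_eye': array([[-6.77130952e-04, -9.61680070e-01, -2.74173274e-01,
         7.09351975e-02],
       [ 9.99999295e-01, -3.83775915e-04, -1.12359904e-03,
         5.54308503e-04],
       [ 9.75321702e-04, -2.74173841e-01,  9.61679652e-01,
        -8.18690438e-02],
       [ 0.00000000e+00,  0.00000000e+00,  0.00000000e+00,
         1.00000000e+00]])}
```

View pics/top0.png

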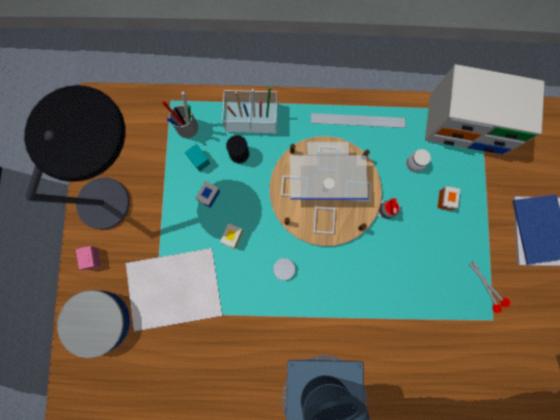

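View pics/scene0.png

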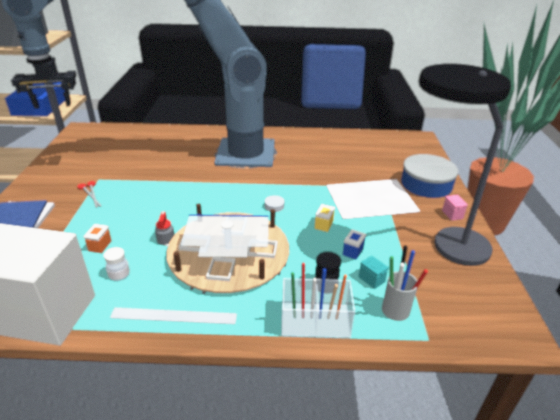

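The top view shows the carousel near (326,188), with its open front facing the robot and the knob at (391,208). The boxes are blue (208,194), yellow (232,237) and orange (451,198); there is no green. The bystanders are the tin (284,269), jar (420,160) and reels (237,150). The look-alikes are turquoise (197,158) and pink (87,258).

```bash
cat > h.py <<'E'
from rig import r
import cv2, numpy as np
from scipy.spatial.transform import Rotation as Ro
def cam(n,o=None):
    m=r.camera_model(n)
    if n!="wrist": return m["mtx"],m["D"],np.array(m["R"]),np.array(m["t"])
    o=o or r.get_obs(); T=np.eye(4); T[:3,:3]=Ro.from_rotvec(o["orientation"]).as_matrix(); T[:3,3]=o["tcp_pos"]
    W=np.linalg.inv(T@m["hand_eye"]); return m["mtx"],m["D"],W[:3,:3],W[:3,3]
def snap(n):
    c=cam(n); return c,r.snapshot(n)
def ray(c,uv,z):
    K,D,R,t=c; p=cv2.undistortPoints(np.float64(uv).reshape(-1,1,2),K,np.float64(D)).reshape(-1,2)
    d=np.c_[p,np.ones(len(p))]@R; o=-R.T@t
    return o+d*((z-o[2])/d[:,2])[:,None]
def proj(c,X):
    K,D,R,t=c; return cv2.projectPoints(np.float64(X).reshape(-1,1,3),cv2.Rodrigues(R)[0],t,K,np.float64(D))[0].reshape(-1,2)
H={"blue":((105,100,50),(125,255,255)),"yellow":((22,110,90),(35,255,255)),"orange":((5,150,90),(18,255,255)),"red":((0,170,80),(4,255,255))}
def blobs(im,col,box=None):
    h=cv2.inRange(cv2.cvtColor(im,cv2.COLOR_BGR2HSV),*[np.array(x) for x in H[col]])
    if col=="red": h|=cv2.inRange(cv2.cvtColor(im,cv2.COLOR_BGR2HSV),(174,170,80),(180,255,255))
    if box: k=np.zeros_like(h); x0,y0,x1,y1=box; k[y0:y1,x0:x1]=1; h*=k
    cs=[c for c in cv2.findContours(h,cv2.RETR_EXTERNAL,cv2.CHAIN_APPROX_NONE)[0] if cv2.contourArea(c)>5]
    return sorted(cs,key=cv2.contourArea,reverse=True)
def mid(c): m=cv2.moments(c); return m["m10"]/m["m00"],m["m01"]/m["m00"]
def go(x,y,z,yaw=None):
    """shift and turn for grasp point (45 mm ahead of TCP) at x,y,z with tool y along yaw (mod pi)"""
    o=r.get_obs(); R=Ro.from_rotvec(o["orientation"]); yv=R.as_matrix()[:,1]; cur=np.arctan2(yv[1],yv[0])
    d=0 if yaw is None else (yaw-cur+np.pi/2)%np.pi-np.pi/2
    f=cur+d; Y=np.array([np.cos(f),np.sin(f),0]); Z=np.array([0,0,-1.]); T=np.c_[np.cross(Y,Z),Y,Z]
    s=R.inv().apply(np.array([x,y,z+.045])-o["tcp_pos"]); w=(R.inv()*Ro.from_matrix(T)).as_rotvec()
    print("shift",np.round(s,4),"turn",np.round(w,3),"q7",round(o["qpos"][6],2))
E
python3 - <<'E'
from h import *
c,im=snap("top")
for col,b in (("blue",(190,175,225,210)),("yellow",(210,220,250,255)),("orange",(430,180,470,215)),("red",(375,190,405,220)),("blue",(280,190,380,206))):
    for k in blobs(im,col,b)[:3]:
        z=.102 if b[0]==280 else .088 if col=="red" else .056
        print(col,np.round(mid(k),1),cv2.contourArea(k),np.round(ray(c,[mid(k)],z)[0],4),cv2.minAreaRect(k))
        if b[0]==280:
            p=ray(c,k[:,0],.102); q=cv2.fitLine(np.float32(p[:,:2]),2,0,.01,.01).ravel(); print("line",q, p[:,1].min(),p[:,1].max())
hs=cv2.resize(im[120:290,180:470],None,fx=2.7,fy=2.7,interpolation=cv2.INTER_CUBIC); cv2.imwrite("pics/crop1.png",cv2.convertScaleAbs(hs,alpha=1.5))
o=r.get_obs(); print(Ro.from_rotvec(o["orientation"]).as_matrix().round(2).tolist())
print("rough front look:"); go(.45,0,.3,np.pi/2)
E
```

```text
blue [206.4 192.1] 54.5 [0.5831 0.3579 0.056 ] ((206.40000915527344, 192.20001220703125), (7.155416965484619, 8.944271087646484), 26.56505012512207)
blue [214.  197.5] 13.0 [0.5675 0.3348 0.056 ] ((213.40432739257812, 198.2599334716797), (1.802525281906128, 17.18407440185547), 32.735225677490234)
yellow [230.5 234.7] 67.0 [0.4598 0.2817 0.056 ] ((230.43106079101562, 234.6724090576172), (7.984899520874023, 10.21324348449707), 21.801410675048828)
orange [451.7 196.4] 47.0 [ 0.5898 -0.3673  0.056 ] ((451.8269348144531, 196.36537170410156), (6.864064693450928, 8.629109382629395), 11.309932708740234)
orange [440.7 198.2] 41.5 [ 0.5835 -0.3337  0.056 ] ((440.5793762207031, 197.96762084960938), (4.064915180206299, 18.253767013549805), 4.398705005645752)
red [391.  205.9] 113.0 [ 0.5505 -0.176   0.088 ] ((391.5000305175781, 206.5000457763672), (12.969193458557129, 12.969194412231445), 63.43495178222656)
blue [352.  198.5] 20.0 [ 0.5663 -0.0616  0.102 ] ((332.5, 198.5), (1.0, 67.0), 90.0)
line [ 0.01869601 -0.99982524  0.56576335 -0.00631655] -0.10127085851413475 0.08835216422591315
[[0.97, 0.24, -0.0], [0.24, -0.97, 0.0], [-0.0, -0.0, -1.0]]
rough front look:
shift [ 0.4373 -0.5432 -0.0423] turn [-0.001  0.     0.239] q7 -0.07
```

View pics/crop1.png

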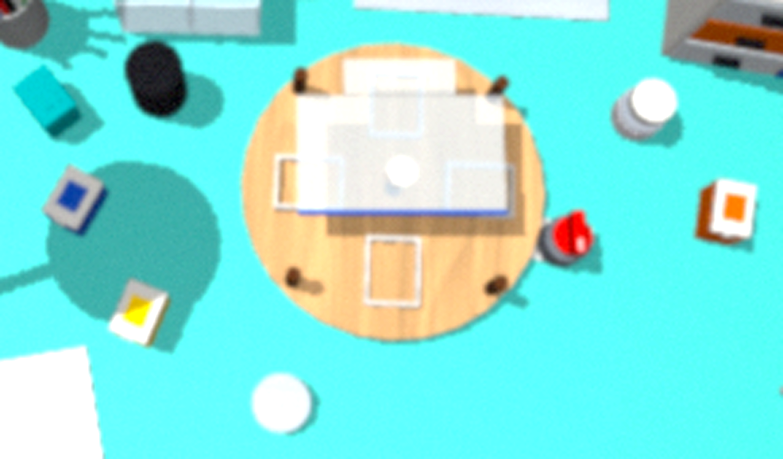

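The carousel already sits near a click with a bay at the front. The roof's front edge is at about (0.566,-0.006) and its yaw is about 0.02. I'll go over the orange box for a close look.

```bash
python3 -m inch '0.04 -0.016 0 0 0 0.03; 0.079 -0.032 0 0 0 0.06; 0.118 -0.048 0 0 0 0.09; 0.157 -0.064 0 0 0 0.12; 0.196 -0.08 0 0 0 0.15; 0.235 -0.096 0 0 0 0.18; 0.274 -0.112 0 0 0 0.21; 0.3 -0.124 0 0 0 0.239' 0.0881 && python3 - <<'E'
from h import *
go(.57,-.33,.25,np.pi/2)
E
```

```text
clock: 0.82
tcp_pos: [0.4188, -0.4373, 0.3026]
orientation: [-3.141, -0.001, -0.001]
contact_force: [0.5, -0.3, 0.8]
finger_gap: 0.0882
finger_force: 0.0
shift [ 0.1513 -0.1072  0.0078] turn [-0.001 -0.001  0.001] q7 -0.85
```

```bash
python3 -m inch '0.03 -0.021 0 0 0 0; 0.06 -0.042 0 0 0 0; 0.09 -0.063 0 0 0 0; 0.12 -0.084 0 0 0 0; 0.15 -0.105 0 0 0 0; 0.15 -0.105 0 0 0 0; 0.15 -0.105 0 0 0 0' && python3 - <<'E'
from h import *
o=r.get_obs(); print(o["tcp_pos"],o["qpos"].round(2) if hasattr(o["qpos"],"round") else o["qpos"])
c,im=snap("wrist"); cv2.imwrite("pics/w1.png",im)
for col,z in (("orange",.056),("red",.088)):
    for k in blobs(im,col)[:3]: print(col,np.round(mid(k),1),cv2.contourArea(k),np.round(ray(c,[mid(k)],z)[0],4),cv2.minAreaRect(k))
E
```

```text
clock: 1.4
tcp_pos: [0.5678, -0.3324, 0.3021]
orientation: [-3.14, -0.008, 0.0]
contact_force: [0.1, -0.4, -1.0]
finger_gap: 0.0881
finger_force: 0.0
[ 0.56775868 -0.33237699  0.30205631] [ 0.51  0.55 -0.06  1.51  0.04  1.08 -1.13]
orange [533.5  57.3] 2423.0 [ 0.6916 -0.5671  0.056 ] ((520.0, 57.5), (78.0, 75.0), -0.0)
orange [458.7 148.3] 2293.5 [ 0.6096 -0.5134  0.056 ] ((455.2608947753906, 136.98651123046875), (164.13833618164062, 48.624786376953125), 69.84239196777344)
orange [444.6 274.6] 756.0 [ 0.4702 -0.52    0.056 ] ((443.3955383300781, 268.6528625488281), (73.97880554199219, 30.20159149169922), 39.55966567993164)
red [136.1 203.3] 1422.5 [ 0.5597 -0.1979  0.088 ] ((137.52943420410156, 204.61767578125), (47.53697967529297, 41.47359085083008), 75.96376037597656)
red [422.8 372.9] 111.0 [ 0.3668 -0.4944  0.088 ] ((422.0, 372.5), (9.0, 18.0), 90.0)
```

View pics/w1.png

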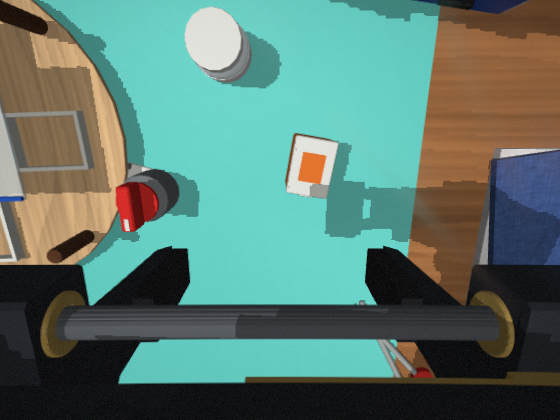

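The wrist view shows the orange patch at (312,168), with the lid's long side roughly along world x. The knob bar is at (137,203), pegs are at (20,15) and (72,245), and the jar is at (218,45).

```bash
cat >> h.py <<'E'
def boxpose(n,col,seed,z=.056,rad=.045,shot=None):
    """patch centre and direction of its long side at height z, near seed"""
    c,im=shot or snap(n)
    best=None
    for k in blobs(im,col):
        p=ray(c,k[:,0],z)[:,:2]; m=ray(c,[mid(k)],z)[0,:2]
        if np.linalg.norm(m-seed)>rad: continue
        (a,b),(w,h),_=rc=cv2.minAreaRect(np.float32(p*1000)); q=cv2.boxPoints(rc); e=max(q[1]-q[0],q[2]-q[1],key=np.linalg.norm)
        print(col,"centre",np.round(m,4),"rect",round(a/1000,4),round(b/1000,4),"size mm",np.round(sorted((w,h)),1),"long dir",round(np.arctan2(e[1],e[0])%np.pi,3),"area",cv2.contourArea(k))
        if best is None: best=(m,np.arctan2(e[1],e[0])%np.pi)
    return best
E
python3 - <<'E'
from h import *
m,a=boxpose("wrist","orange",(.587,-.367))
go(*m,.20,a+np.pi/2); go(*m,.04,a+np.pi/2)
E
```

```text
orange centre [ 0.59   -0.3673] rect 0.5898 -0.3673 size mm [23.  29.3] long dir 2.974 area 596.0
shift [0.0251 0.0313 0.0573] turn [0.001 0.001 0.166] q7 -1.13
shift [0.0254 0.0312 0.2173] turn [0.001 0.001 0.166] q7 -1.13
```

```bash
python3 -m inch '0.025 0.031 0.03 0 0 0.083; 0.025 0.031 0.06 0 0 0.166; 0.025 0.031 0.1 0 0 0.166; 0.025 0.031 0.14 0 0 0.166; 0.025 0.031 0.175 0 0 0.166; 0.025 0.031 0.2 0 0 0.166; 0.025 0.031 0.215 0 0 0.166; 0.025 0.031 0.215 0 0 0.166' && python3 -m inch '0 0 0 0 0 0; 0 0 0 0 0 0; 0 0 0 0 0 0; 0 0 0 0 0 0; 0 0 0 0 0 0; 0 0 0 0 0 0' 0 && python3 -m inch '0 0 -0.03 0 0 0; 0 0 -0.06 0 0 0; 0 0 -0.09 0 0 0; 0 0 -0.12 0 0 0; 0 0 -0.15 0 0 0; 0 0 -0.15 0 0 0' && python3 - <<'E'
from h import *
o=r.get_obs(); print(o["finger_gap"],o["finger_force"]); go(.48,-.01,.19,np.pi/2)
E
```

```text
clock: 2.17
tcp_pos: [0.5877, -0.3665, 0.0842]
orientation: [-3.129, 0.264, 0.01]
contact_force: [-0.5, 0.1, -0.4]
finger_gap: 0.0883
finger_force: 0.0
clock: 2.67
tcp_pos: [0.5913, -0.3663, 0.0886]
orientation: [3.13, -0.261, 0.002]
contact_force: [-0.2, 0.3, -0.4]
finger_gap: 0.05
finger_force: 0.0
clock: 3.17
tcp_pos: [0.5936, -0.3677, 0.2449]
orientation: [3.126, -0.261, 0.015]
contact_force: [1.9, -1.0, -0.2]
finger_gap: 0.044
finger_force: 29.9
0.04398180171989612 29.90105241537094
shift [-0.1713 -0.334   0.007 ] turn [ 0.004 -0.01  -0.166] q7 -1.26
```

```bash
python3 -m inch '-0.019 -0.038 0 0 0 -0.03; -0.038 -0.075 0 0 0 -0.06; -0.057 -0.112 0 0 0 -0.09; -0.076 -0.149 0 0 0 -0.12; -0.095 -0.186 0 0 0 -0.15; -0.114 -0.223 0 0 0 -0.166; -0.133 -0.26 0 0 0 -0.166; -0.15 -0.295 0 0 0 -0.166' && python3 -m inch '-0.015 -0.035 0 0 0 0; -0.015 -0.035 0 0 0 0; -0.015 -0.035 0 0 0 0; -0.015 -0.035 0 0 0 0' && python3 - <<'E'
from h import *
o=r.get_obs(); print(o["finger_gap"],o["finger_force"]); go(.48,-.01,.19,np.pi/2)
c,im=snap("wrist"); cv2.imwrite("pics/w2.png",im)
E
```

```text
clock: 3.83
tcp_pos: [0.4902, -0.0484, 0.2374]
orientation: [-3.141, -0.0, 0.001]
contact_force: [0.2, 0.7, -1.6]
finger_gap: 0.0436
finger_force: 29.9
clock: 4.17
tcp_pos: [0.4769, -0.016, 0.2376]
orientation: [3.141, -0.0, 0.0]
contact_force: [-0.2, -0.4, -0.6]
finger_gap: 0.0438
finger_force: 29.9
0.043816245149659996 29.899937510490417
shift [ 0.0031 -0.006   0.0026] turn [ 0.001 -0.    -0.   ] q7 -1.7
```

View pics/w2.png

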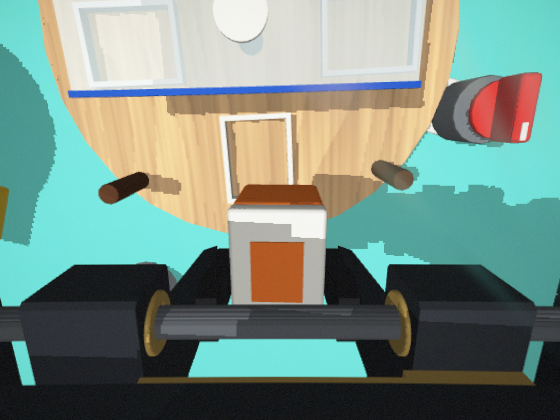

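The view shows the held orange box, patch centre (277,272) and square in the fingers. The blue roof edge runs (69,94) to (420,84), the peg tops are near (110,193) and (403,178), and the empty front bay is at (257,158).

```bash
cat >> h.py <<'E'
def stand(shot):
    """roof edge -> axis and yaw"""
    c,im=shot
    for k in blobs(im,"blue"):
        p=ray(c,k[:,0],.102)[:,:2]; e=p[np.argmin(p[:,1])],p[np.argmax(p[:,1])]; L=np.linalg.norm(e[1]-e[0])
        if L<.15: continue
        vx,vy,x0,y0=cv2.fitLine(np.float32(p*1000),2,0,.01,.01).ravel(); d=np.array([vx,vy])*np.sign(vy); xs=np.array([d[1],-d[0]]); m=(e[0]+e[1])/2
        ax=m+.045*xs; print("edge len",L,"mid",m.round(4),"axis",ax.round(4),"yaw",np.arctan2(xs[1],xs[0]).round(4),"front",(ax-.095*xs).round(4),"knob",(ax-.06*xs-.19*d).round(4)); return ax,xs,d
E
python3 - <<'E'
from h import *
o=r.get_obs(); im=cv2.imread("pics/w2.png"); c=cam("wrist")
ax,xs,d=stand((c,im))
for p in ((110,193),(403,178)):
    w=ray(c,[p],.086)[0,:2]-ax; print("peg",w@xs,w@d,np.linalg.norm(w))
hi=cv2.inRange(im,(180,180,180),(255,255,255)); 
g=ray(c,[(224,117),(291,114)],.038)[:,:2]-ax; print("fence far corners",g@xs,g@d)
for z in (.195,.2,.205,.21,.215):
    q=boxpose("wrist","orange",np.array(o["tcp_pos"])[:2],z,.06,(c,im))
E
```

```text
edge len 0.22275898395058497 mid [0.5657 0.0036] axis [0.6107 0.0048] yaw 0.0257 front [0.5157 0.0023] knob [ 0.5556 -0.1867]
peg -0.11358751044462176 0.10519916361658649 0.1548192070165649
peg -0.10834115013733127 -0.11146907114341784 0.15544503512091165
fence far corners [-0.06126351 -0.06038939] [ 0.02443318 -0.03201312]
orange centre [ 0.4851 -0.0168] rect 0.4844 -0.0167 size mm [22.1 28.2] long dir 3.139 area 2983.0
orange centre [ 0.5187 -0.018 ] rect 0.5187 -0.0174 size mm [ 7.8 35.4] long dir 1.568 area 1467.5
orange centre [ 0.4876 -0.0168] rect 0.487 -0.0168 size mm [21.2 27.1] long dir 3.139 area 2983.0
orange centre [ 0.5199 -0.0179] rect 0.5199 -0.0174 size mm [ 7.5 33.9] long dir 1.568 area 1467.5
orange centre [ 0.4902 -0.0168] rect 0.4895 -0.0168 size mm [20.3 25.9] long dir 3.139 area 2983.0
orange centre [ 0.521  -0.0179] rect 0.5211 -0.0174 size mm [ 7.2 32.5] long dir 1.568 area 1467.5
orange centre [ 0.4927 -0.0168] rect 0.4921 -0.0168 size mm [19.4 24.8] long dir 3.139 area 2983.0
orange centre [ 0.5222 -0.0179] rect 0.5223 -0.0174 size mm [ 6.8 31.1] long dir 1.568 area 1467.5
orange centre [ 0.4952 -0.0168] rect 0.4946 -0.0168 size mm [18.5 23.7] long dir 3.139 area 2983.0
orange centre [ 0.5234 -0.0178] rect 0.5235 -0.0174 size mm [ 6.5 29.7] long dir 1.568 area 1467.5
```

```bash
python3 - <<'E'
from h import *
go(.508,.0005,.109,np.pi/2+.05)
E
```

```text
shift [ 0.0309 -0.0173  0.0836] turn [ 0.001 -0.    -0.052] q7 -1.7
```

```bash
python3 -m inch '0.015 -0.017 0.015 0 0 -0.05; 0.031 -0.017 0.03 0 0 -0.05; 0.031 -0.017 0.05 0 0 -0.05; 0.031 -0.017 0.07 0 0 -0.05; 0.031 -0.017 0.083 0 0 -0.05; 0.031 -0.017 0.083 0 0 -0.05; 0.031 -0.017 0.083 0 0 -0.05; 0.031 -0.017 0.083 0 0 -0.05' && python3 - <<'E'
from h import *
c,im=snap("wrist"); cv2.imwrite("pics/w3.png",cv2.resize(im[80:330,160:420],None,fx=2.4,fy=2.4,interpolation=cv2.INTER_CUBIC))
stand((c,im)); go(.508,.0005,.109,np.pi/2+.05)
E
```

```text
clock: 4.88
tcp_pos: [0.5085, 0.0007, 0.1553]
orientation: [3.14, 0.076, 0.002]
contact_force: [0.4, -0.3, -1.9]
finger_gap: 0.0439
finger_force: 29.9
edge len 0.2247411028340877 mid [0.5639 0.0042] axis [0.6089 0.0054] yaw 0.027 front [0.514  0.0028] knob [ 0.5541 -0.1861]
shift [-0.0007  0.0005  0.0016] turn [ 0.    -0.002 -0.001] q7 -1.72
```

View pics/w3.png

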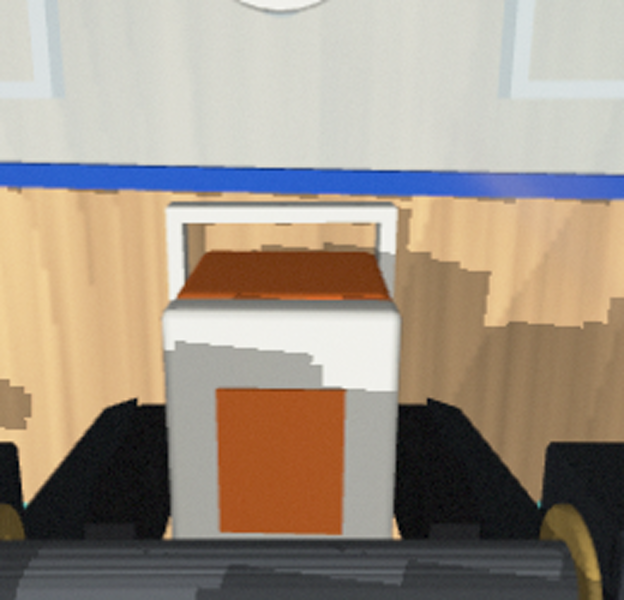

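```bash
python3 - <<'E'
from h import *
c=cam("wrist"); f=lambda u,v:(160+u/2.4,80+v/2.4)
b=ray(c,[f(203,252),f(378,252)],.053)[:,:2]; g=ray(c,[f(187,223),f(378,223)],.038)[:,:2]
print("box far corners",b,"fence inner",g, b.mean(0)-g.mean(0))
E
```

```text
box far corners [[ 0.54112516  0.02137171]
 [ 0.54317861 -0.02131679]] fence inner [[ 0.54551499  0.02711135]
 [ 0.54791301 -0.02273354]] [-0.00456211 -0.00216145]
```

```bash
python3 -m inch '0 -0.002 0 0 0 0; 0 -0.002 0.008 0 0 0; 0 -0.002 0.016 0 0 0; 0 -0.002 0.022 0 0 0; 0 -0.002 0.027 0 0 0; 0 -0.002 0.027 0 0 0; 0 -0.002 0.027 0 0 0' && python3 -m inch '0 0 0 0 0 0; 0 0 0 0 0 0; 0 0 0 0 0 0; 0 0 0 0 0 0' 0.07 && python3 -m inch '0 0 -0.03 0 0 0; 0 0 -0.06 0 0 0; 0 0 -0.09 0 0 0; 0 0 -0.12 0 0 0; 0 0 -0.15 0 0 0; 0 0 -0.17 0 0 0; 0 0 -0.17 0 0 0' 0.0881 && python3 - <<'E'
from h import *
c,im=snap("wrist"); cv2.imwrite("pics/w4.png",im); stand((c,im)); o=r.get_obs(); print(o["tcp_pos"])
boxpose("wrist","orange",(.515,0),.082,.05,(c,im))
E
```

```text
clock: 5.52
tcp_pos: [0.5092, 0.0035, 0.1291]
orientation: [3.14, 0.078, 0.005]
contact_force: [-2.5, -0.0, 18.8]
finger_gap: 0.0436
finger_force: 30.0
clock: 5.85
tcp_pos: [0.5073, 0.0036, 0.1272]
orientation: [3.141, 0.078, -0.001]
contact_force: [-0.4, 0.1, -0.2]
finger_gap: 0.0681
finger_force: 0.0
clock: 6.43
tcp_pos: [0.5097, 0.0038, 0.3017]
orientation: [-3.14, -0.078, -0.011]
contact_force: [0.6, -0.3, -0.4]
finger_gap: 0.0882
finger_force: 0.0
edge len 0.22132494101319314 mid [0.5636 0.0044] axis [0.6086 0.0056] yaw 0.0267 front [0.5137 0.003 ] knob [ 0.5537 -0.1859]
[0.50865728 0.00366667 0.29934427]
orange centre [0.5113 0.0033] rect 0.5111 0.0033 size mm [22.5 28.7] long dir 0.049 area 663.0
orange centre [0.5447 0.0042] rect 0.5447 0.0054 size mm [ 4.1 37.6] long dir 1.587 area 130.5
```

View pics/w4.png

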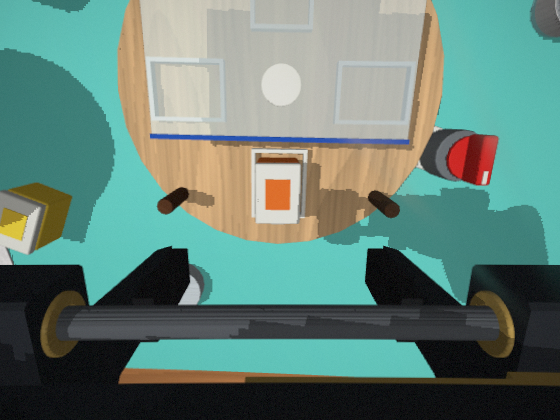

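The orange box sits in the front bay, with the patch at (278,195). The left peg top is near (165,206), the right peg top near (393,211), the knob at (470,160) and the yellow box at (15,225). Next I'll grip the left peg and turn the carousel a quarter anticlockwise.

```bash
cat >> h.py <<'E'
AX=np.array([.609,.0055]); YAW=.027; XS=np.array([np.cos(YAW),np.sin(YAW)]); DS=np.array([-XS[1],XS[0]])
def pegs(shot,uvs):
    c,im=shot
    for p in ray(c,uvs,.086)[:,:2]:
        w=p-AX; print("peg",p.round(4),"r",np.linalg.norm(w).round(4),"angle vs stand",np.arctan2(w@DS,w@XS).round(3))
E
python3 - <<'E'
from h import *
c=cam("wrist"); pegs((c,0),[(166,205),(392,209)])
phi=YAW+np.pi*.75+.026; p=AX+.155*np.array([np.cos(phi),np.sin(phi)]); print(p)
go(*p,.14,phi+np.pi/2); go(*p,.07,phi+np.pi/2)
E
```

```text
peg [0.4955 0.1088] r 0.1535 angle vs stand 2.377
peg [ 0.5021 -0.1066] r 0.1549 angle vs stand -2.359
[0.49374619 0.10914149]
shift [-0.0101 -0.1061  0.1143] turn [-0.001 -0.004  0.782] q7 -1.67
shift [-0.0104 -0.1061  0.1843] turn [-0.001 -0.004  0.782] q7 -1.67
```

```bash
python3 -m inch '-0.001 -0.02 0.01 0 0 0.11; -0.002 -0.04 0.03 0 0 0.22; -0.004 -0.06 0.05 0 0 0.33; -0.006 -0.08 0.07 0 0 0.44; -0.008 -0.1 0.09 0 0 0.55; -0.009 -0.106 0.11 0 0 0.66; -0.009 -0.106 0.114 0 0 0.77; -0.009 -0.106 0.114 0 0 0.782' 0.06 && python3 -m inch '0 0 0.02 0 0 0; 0 0 0.04 0 0 0; 0 0 0.06 0 0 0; 0 0 0.07 0 0 0; 0 0 0.07 0 0 0' && python3 - <<'E'
from h import *
p=(.495,.1095); go(*p,.07,YAW+np.pi*.75+.02+np.pi/2)
E
```

```text
clock: 7.15
tcp_pos: [0.4911, 0.1093, 0.1806]
orientation: [2.928, -1.126, -0.008]
contact_force: [0.8, -0.3, 1.0]
finger_gap: 0.0597
finger_force: 0.0
clock: 7.57
tcp_pos: [0.4919, 0.1083, 0.1117]
orientation: [2.932, -1.122, -0.005]
contact_force: [0.9, 0.9, 0.1]
finger_gap: 0.0601
finger_force: 0.0
shift [ 0.0014 -0.0029 -0.0033] turn [0.004 0.002 0.008] q7 -2.63
```

```bash
python3 -m inch '0 0 0 0 0 0; 0 0 0 0 0 0; 0 0 0 0 0 0; 0 0 0 0 0 0; 0 0 0 0 0 0; 0 0 0 0 0 0; 0 0 0 0 0 0; 0 0 0 0 0 0' 0 && python3 -m inch '0.0003 0.0093 0 0 0 -0.06; 0.0025 0.0278 0 0 0 -0.18; 0.0069 0.0458 0 0 0 -0.3; 0.0135 0.0632 0 0 0 -0.42; 0.022 0.0797 0 0 0 -0.54; 0.0325 0.095 0 0 0 -0.66; 0.0437 0.1079 0 0 0 -0.77; 0.0437 0.1079 0 0 0 -0.77'
```

```text
clock: 8.23
tcp_pos: [0.4936, 0.1092, 0.114]
orientation: [-2.933, 1.124, -0.001]
contact_force: [-0.9, 0.4, 3.3]
finger_gap: 0.015
finger_force: 30.0
clock: 8.9
tcp_pos: [0.4539, -0.0042, 0.114]
orientation: [3.139, 0.06, 0.0]
contact_force: [-1.7, -0.2, 5.8]
finger_gap: 0.0149
finger_force: 30.0
```

```bash
python3 -m inch '0.0003 0.0093 0 0 0 -0.06; 0.0025 0.0278 0 0 0 -0.18; 0.0069 0.0458 0 0 0 -0.3; 0.0135 0.0632 0 0 0 -0.42; 0.022 0.0797 0 0 0 -0.54; 0.0325 0.095 0 0 0 -0.66; 0.0437 0.1079 0 0 0 -0.77; 0.0437 0.1079 0 0 0 -0.77' && python3 -m inch '0 0 0 0 0 0; 0 0 0 0 0 0; 0 0 0 0 0 0; 0 0 0 0 0 0' 0.05 && python3 -m inch '0 0 -0.04 0 0 0; 0 0 -0.08 0 0 0; 0 0 -0.12 0 0 0; 0 0 -0.16 0 0 0; 0 0 -0.18 0 0 0; 0 0 -0.18 0 0 0' 0.0881 && python3 - <<'E'
from h import *
c,im=snap("top"); 
boxpose("top","yellow",(.46,.28),.056,.06,(c,im)); boxpose("top","orange",(.6,-.09),.082,.06,(c,im))
boxpose("top","blue",(.583,.358),.056,.06,(c,im))
go(.445,.225,.25,np.pi/2)
E
```

```text
clock: 9.57
tcp_pos: [0.5042, -0.1085, 0.114]
orientation: [2.887, 1.234, 0.005]
contact_force: [-1.7, 0.2, 8.3]
finger_gap: 0.0149
finger_force: 30.0
clock: 9.9
tcp_pos: [0.5008, -0.1057, 0.1135]
orientation: [-2.888, -1.235, 0.002]
contact_force: [-0.1, 1.0, -0.5]
finger_gap: 0.0396
finger_force: 0.0
clock: 10.4
tcp_pos: [0.5035, -0.1061, 0.2984]
orientation: [2.884, 1.232, 0.01]
contact_force: [0.2, -0.1, 0.0]
finger_gap: 0.0794
finger_force: 0.0
yellow centre [0.4598 0.2817] rect 0.4598 0.2818 size mm [23.2 29.3] long dir 2.805 area 67.0
blue centre [0.5831 0.3579] rect 0.583 0.3579 size mm [21.4 26.4] long dir 2.703 area 54.5
blue centre [0.5669 0.3351] rect 0.5664 0.3354 size mm [ 5.9 52.8] long dir 2.623 area 14.5
shift [ 1.997e-01 -2.704e-01 -1.000e-04] turn [ 0.003 -0.003  0.807] q7 -0.87
```

```bash
python3 -m inch '0.02 -0.027 0 0 0 0.1; 0.04 -0.054 0 0 0 0.2; 0.06 -0.081 0 0 0 0.3; 0.08 -0.108 0 0 0 0.4; 0.1 -0.135 0 0 0 0.5; 0.12 -0.162 0 0 0 0.6; 0.14 -0.189 0 0 0 0.7; 0.16 -0.216 0 0 0 0.8' && python3 - <<'E'
from h import *
go(.435,.27,.25,np.pi/2)
E
```

```text
clock: 11.12
tcp_pos: [0.4542, 0.1595, 0.2919]
orientation: [3.14, 0.004, -0.005]
contact_force: [-0.1, -0.5, -0.1]
finger_gap: 0.088
finger_force: 0.0
shift [-0.019  -0.1106 -0.0032] turn [0.001 0.003 0.003] q7 -2.19
```

```bash
python3 -m inch '-0.006 -0.036 0 0 0 0; -0.012 -0.072 0 0 0 0; -0.019 -0.11 0 0 0 0; -0.019 -0.11 0 0 0 0; -0.019 -0.11 0 0 0 0' && python3 - <<'E'
from h import *
b=boxpose("wrist","yellow",(.46,.282))
if b: go(*b[0],.042,b[1]+np.pi/2)
E
```

```text
clock: 11.53
tcp_pos: [0.434, 0.2701, 0.292]
orientation: [3.141, 0.02, -0.005]
contact_force: [0.1, -0.8, -0.4]
finger_gap: 0.0879
finger_force: 0.0
yellow centre [0.4595 0.2814] rect 0.4593 0.2815 size mm [23.4 29.9] long dir 2.777 area 663.0
yellow centre [0.4882 0.2693] rect 0.4887 0.2708 size mm [ 1.4 36.3] long dir 1.211 area 21.0
shift [ 0.0252 -0.0135  0.2049] turn [0.002 0.002 0.374] q7 -2.43
```

The direct turn would pass joint 7's limit, so I'll use the opposite half turn.

```bash
python3 -m inch '0.025 -0.013 0 0 0 -0.12; 0.025 -0.013 0 0 0 -0.24; 0.025 -0.013 0 0 0 -0.36; 0.025 -0.013 0 0 0 -0.48; 0.025 -0.013 0 0 0 -0.6; 0.025 -0.013 0 0 0 -0.72; 0.025 -0.013 0 0 0 -0.84; 0.025 -0.013 0 0 0 -0.96' && python3 -m inch '0 0 0 0 0 -0.12; 0 0 0 0 0 -0.24; 0 0 0 0 0 -0.36; 0 0 0 0 0 -0.48; 0 0 0 0 0 -0.6; 0 0 0 0 0 -0.72; 0 0 0 0 0 -0.84; 0 0 0 0 0 -0.96' && python3 -m inch '0 0 0 0 0 -0.12; 0 0 0 0 0 -0.24; 0 0 0 0 0 -0.36; 0 0 0 0 0 -0.48; 0 0 0 0 0 -0.6; 0 0 0 0 0 -0.72; 0 0 0 0 0 -0.84; 0 0 0 0 0 -0.84' && python3 - <<'E'
from h import *
shot=snap("wrist"); cv2.imwrite("pics/w5.png",shot[1])
b=boxpose("wrist","yellow",(.46,.282),shot=shot)
go(.4595,.2814,.042,2.777+np.pi/2)
if b: go(*b[0],.042,b[1]+np.pi/2)
E
```

```text
clock: 12.25
tcp_pos: [0.4614, 0.2788, 0.2925]
orientation: [2.778, 1.465, -0.004]
contact_force: [-0.8, -0.0, 0.4]
finger_gap: 0.0881
finger_force: 0.0
clock: 12.92
tcp_pos: [0.4614, 0.2788, 0.2924]
orientation: [1.788, 2.583, -0.004]
contact_force: [0.0, 0.6, -0.2]
finger_gap: 0.0881
finger_force: 0.0
clock: 13.58
tcp_pos: [0.4614, 0.279, 0.2921]
orientation: [-0.581, -3.086, 0.004]
contact_force: [0.7, 0.4, 0.3]
finger_gap: 0.0878
finger_force: 0.0
yellow centre [0.4589 0.2813] rect 0.4589 0.2809 size mm [23.  29.1] long dir 2.78 area 617.0
yellow centre [0.4284 0.2929] rect 0.4284 0.2927 size mm [ 2.9 36.4] long dir 1.198 area 68.0
shift [0.0022 0.0017 0.2054] turn [-0.002 -0.001 -0.014] q7 0.0
shift [0.0028 0.0014 0.2054] turn [-0.002 -0.001 -0.016] q7 0.0
```

```bash
python3 -m inch '0.002 0.001 0.035 0 0 -0.014; 0.002 0.001 0.07 0 0 -0.014; 0.002 0.001 0.105 0 0 -0.014; 0.002 0.001 0.14 0 0 -0.014; 0.002 0.001 0.17 0 0 -0.014; 0.002 0.001 0.19 0 0 -0.014; 0.002 0.001 0.204 0 0 -0.014; 0.002 0.001 0.204 0 0 -0.014' 0.0881 && python3 -m inch '0 0 0 0 0 0; 0 0 0 0 0 0; 0 0 0 0 0 0; 0 0 0 0 0 0; 0 0 0 0 0 0; 0 0 0 0 0 0; 0 0 0 0 0 0; 0 0 0 0 0 0' 0 && python3 -m inch '0 0 -0.01 0 0 0; 0 0 -0.03 0 0 0; 0 0 -0.06 0 0 0; 0 0 -0.09 0 0 0; 0 0 -0.12 0 0 0; 0 0 -0.15 0 0 0; 0 0 -0.15 0 0 0' && python3 - <<'E'
from h import *
f=AX-.095*XS; go(*f,.19,np.pi/2+YAW)
E
```

```text
clock: 14.3
tcp_pos: [0.4586, 0.2812, 0.0871]
orientation: [-0.566, -3.087, 0.006]
contact_force: [0.2, -1.0, -0.0]
finger_gap: 0.0881
finger_force: 0.0
clock: 14.97
tcp_pos: [0.4596, 0.2828, 0.09]
orientation: [0.562, 3.09, -0.001]
contact_force: [-1.3, -2.4, 4.3]
finger_gap: 0.0437
finger_force: 30.0
clock: 15.55
tcp_pos: [0.4607, 0.2853, 0.2454]
orientation: [0.56, 3.086, 0.009]
contact_force: [0.8, 1.2, -1.9]
finger_gap: 0.0434
finger_force: 30.0
shift [-0.1491 -0.2457  0.0093] turn [ 0.006  0.005 -0.386] q7 -0.04
```

```bash
python3 -m inch '-0.02 -0.034 0 0 0 -0.05; -0.04 -0.067 0 0 0 -0.1; -0.06 -0.1 0 0 0 -0.15; -0.08 -0.134 0 0 0 -0.2; -0.1 -0.167 0 0 0 -0.25; -0.12 -0.2 0 0 0 -0.3; -0.14 -0.234 0 0 0 -0.35; -0.149 -0.246 0.008 0 0 -0.386' && python3 -m inch '0 0 0 0 0 0; 0 0 0 0 0 0; 0 0 0 0 0 0' && python3 - <<'E'
from h import *
f=AX-.095*XS; go(*f,.115,np.pi/2+YAW)
c,im=shot=snap("wrist"); cv2.imwrite("pics/w6.png",im); print(r.get_obs()["tcp_pos"])
E
```

```text
clock: 16.22
tcp_pos: [0.5133, -0.0059, 0.2317]
orientation: [-0.034, 3.141, -0.005]
contact_force: [-0.7, -0.4, -1.2]
finger_gap: 0.0437
finger_force: 30.0
clock: 16.47
tcp_pos: [0.5119, 0.0017, 0.2319]
orientation: [0.043, -3.141, -0.002]
contact_force: [0.7, 0.5, -1.2]
finger_gap: 0.0438
finger_force: 30.0
shift [-0.0022  0.0011  0.0719] turn [ 0.001 -0.     0.   ] q7 0.83
[0.51201017 0.0021111  0.23208524]
```

View pics/w6.png

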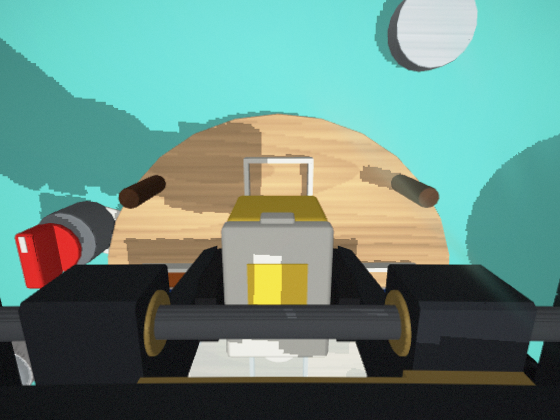

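The yellow box is held with its patch at (277,284). The outer fence of the front bay runs (245,158) to (313,158) and the peg tops are near (126,199) and (433,197), so an empty bay is at the front.

```bash
python3 - <<'E'
from h import *
c=cam("wrist"); pegs((c,0),[(126,199),(433,197)])
g=ray(c,[(245,158),(313,157)],.038)[:,:2]-AX; print("outer fence corners, stand",(g@XS).round(4),(g@DS).round(4))
im=cv2.imread("pics/w6.png")
for z in (.19,.201): boxpose("wrist","yellow",(.512,.002),z,.05,(c,im))
E
```

```text
peg [ 0.5022 -0.1084] r 0.1562 angle vs stand -2.351
peg [0.4946 0.1151] r 0.1584 angle vs stand 2.351
outer fence corners, stand [-0.134  -0.1349] [-0.0283  0.0298]
yellow centre [0.5107 0.0017] rect 0.5109 0.0017 size mm [19.1 25.6] long dir 1.598 area 2341.0
yellow centre [0.4765 0.0007] rect 0.4768 0.0008 size mm [10.  39.8] long dir 1.598 area 1785.0
yellow centre [0.5046 0.0015] rect 0.5048 0.0015 size mm [17.4 23.3] long dir 1.598 area 2341.0
yellow centre [0.4734 0.0006] rect 0.4737 0.0007 size mm [ 9.1 36.3] long dir 1.598 area 1785.0
```

```bash
python3 - <<'E'
from h import *
c=cam("wrist"); b=ray(c,[(239,196),(322,195)],.145)[:,:2]; print(b, "len",np.linalg.norm(b[0]-b[1])); w=b-AX; print((w@XS).round(4),(w@DS).round(4))
t=np.array(r.get_obs()["tcp_pos"])[:2]-AX; print(t@XS,t@DS); f=AX-.095*XS; go(*f,.097,np.pi/2+YAW)
E
```

```text
[[ 0.48323475 -0.01959473]
 [ 0.4814534   0.02531875]] len 0.04494878875570925
[-0.1264 -0.127 ] [-0.0217  0.0233]
-0.09704596472422657 -0.000769260408557813
shift [-0.002   0.0007  0.0901] turn [0.001 0.    0.001] q7 0.83
```

```bash
python3 -m inch '-0.001 0 0.03 0 0 0; -0.001 0 0.06 0 0 0; -0.001 0 0.085 0 0 0; -0.001 0 0.1 0 0 0; -0.001 0 0.11 0 0 0; -0.001 0 0.115 0 0 0; -0.001 0 0.118 0 0 0; -0.001 0 0.118 0 0 0' && python3 - <<'E'
from h import *
go(*(AX-.095*XS),.068,np.pi/2+YAW); print(r.get_obs()["contact_force"])
E
```

```text
clock: 17.18
tcp_pos: [0.5131, 0.0022, 0.1158]
orientation: [-0.044, 3.141, -0.0]
contact_force: [-7.4, 0.2, 14.5]
finger_gap: 0.0437
finger_force: 30.0
shift [-0.0009  0.0007  0.0028] turn [-0.     0.     0.001] q7 0.69
[-7.35244626  0.17035884 14.45708517]
```

```bash
python3 -m inch '0 0 0 0 0 0; 0 0 0 0 0 0; 0 0 0 0 0 0; 0 0 0 0 0 0' 0.07 && python3 -m inch '0 0 -0.03 0 0 0; 0 0 -0.06 0 0 0; 0 0 -0.09 0 0 0; 0 0 -0.12 0 0 0; 0 0 -0.15 0 0 0; 0 0 -0.18 0 0 0; 0 0 -0.18 0 0 0' 0.0881 && python3 - <<'E'
from h import *
c,im=shot=snap("wrist"); cv2.imwrite("pics/w7.png",im)
b=boxpose("wrist","yellow",(.514,.003),.082,.05,shot); w=b[0]-AX; print(w@XS,w@DS,b[1]-YAW); print(r.get_obs()["tcp_pos"])
E
```

```text
clock: 17.52
tcp_pos: [0.5138, 0.0005, 0.1142]
orientation: [-0.041, 3.14, 0.0]
contact_force: [0.9, 0.5, -0.6]
finger_gap: 0.0685
finger_force: 0.0
clock: 18.1
tcp_pos: [0.5157, 0.0017, 0.2991]
orientation: [-0.042, 3.133, 0.0]
contact_force: [0.8, 0.4, 0.3]
finger_gap: 0.0879
finger_force: 0.0
yellow centre [0.5129 0.0022] rect 0.5132 0.0022 size mm [23.1 28.3] long dir 0.026 area 690.5
yellow centre [0.4793 0.001 ] rect 0.4795 0.0009 size mm [ 3.7 37.9] long dir 1.597 area 122.5
-0.09616706965163015 -0.0007445581533964183 -0.0014030244
[0.51480549 0.00088295 0.29657601]
```

View pics/w7.png

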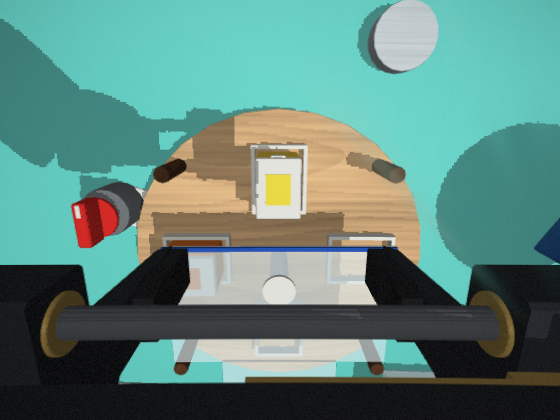

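The yellow box is seated in the front bay, patch (278,190). Orange is under the roof in the bay at the right side of the stand. Now another quarter turn with the left peg.

```bash
python3 - <<'E'
from h import *
phi=YAW+np.pi*.75; p=AX+.155*np.array([np.cos(phi),np.sin(phi)]); print(p); go(*p,.07,phi+np.pi/2)
E
```

```text
[0.49647951 0.11210272]
shift [0.0164 0.1118 0.1814] turn [0.001 0.006 0.784] q7 0.94
```

```bash
python3 -m inch '0.002 0.02 0.01 0 0 0.11; 0.005 0.04 0.03 0 0 0.22; 0.008 0.06 0.05 0 0 0.33; 0.011 0.08 0.07 0 0 0.44; 0.014 0.1 0.09 0 0 0.55; 0.017 0.112 0.11 0 0 0.66; 0.017 0.112 0.112 0 0 0.77; 0.017 0.112 0.112 0 0 0.784' 0.05 && python3 -m inch '0 0 0.02 0 0 0; 0 0 0.04 0 0 0; 0 0 0.06 0 0 0; 0 0 0.07 0 0 0; 0 0 0.07 0 0 0' && python3 -m inch '0 0 0 0 0 0; 0 0 0 0 0 0; 0 0 0 0 0 0; 0 0 0 0 0 0; 0 0 0 0 0 0; 0 0 0 0 0 0; 0 0 0 0 0 0; 0 0 0 0 0 0' 0 && python3 - <<'E'
from h import *
phi=YAW+np.pi*.75; p=AX+.155*np.array([np.cos(phi),np.sin(phi)]); go(*p,.07,phi+np.pi/2); print(r.get_obs()["contact_force"])
E
```

```text
clock: 18.82
tcp_pos: [0.4918, 0.1126, 0.1798]
orientation: [-1.163, -2.915, 0.003]
contact_force: [-0.6, -0.5, 0.5]
finger_gap: 0.0502
finger_force: 0.0
clock: 19.23
tcp_pos: [0.4924, 0.1111, 0.1099]
orientation: [-1.159, -2.917, 0.003]
contact_force: [-0.8, 0.7, -0.8]
finger_gap: 0.0504
finger_force: 0.0
clock: 19.9
tcp_pos: [0.4939, 0.112, 0.1122]
orientation: [1.162, 2.918, 0.001]
contact_force: [0.1, -0.9, 6.0]
finger_gap: 0.015
finger_force: 30.0
shift [-0.0018  0.0018 -0.0028] turn [0.001 0.001 0.001] q7 -0.19
[ 0.08880465 -0.88813381  5.97023983]
```

```bash
python3 -m inch '-0.0003 -0.0093 0 0 0 -0.06; -0.0025 -0.0278 0 0 0 -0.18; -0.0069 -0.0458 0 0 0 -0.3; -0.0135 -0.0632 0 0 0 -0.42; -0.022 -0.0797 0 0 0 -0.54; -0.0325 -0.095 0 0 0 -0.66; -0.0444 -0.1086 0 0 0 -0.776; -0.0444 -0.1086 0 0 0 -0.776' && python3 -m inch '-0.0003 -0.0093 0 0 0 -0.06; -0.0025 -0.0278 0 0 0 -0.18; -0.0069 -0.0458 0 0 0 -0.3; -0.0135 -0.0632 0 0 0 -0.42; -0.022 -0.0797 0 0 0 -0.54; -0.0325 -0.095 0 0 0 -0.66; -0.0444 -0.1086 0 0 0 -0.776; -0.0444 -0.1086 0 0 0 -0.776' && python3 -m inch '0 0 0 0 0 0; 0 0 0 0 0 0; 0 0 0 0 0 0; 0 0 0 0 0 0' 0.05 && python3 -m inch '0 0 -0.04 0 0 0; 0 0 -0.08 0 0 0; 0 0 -0.12 0 0 0; 0 0 -0.16 0 0 0; 0 0 -0.18 0 0 0; 0 0 -0.18 0 0 0' 0.0881 && python3 - <<'E'
from h import *
b=boxpose("top","blue",(.583,.358),.056,.06)
go(.58,.32,.25,(b[1]+np.pi/2) if b else None)
E
```

```text
clock: 20.57
tcp_pos: [0.4521, -0.0011, 0.1122]
orientation: [-0.031, 3.14, -0.004]
contact_force: [-0.2, -0.5, 7.2]
finger_gap: 0.0152
finger_force: 30.0
clock: 21.23
tcp_pos: [0.5009, -0.1078, 0.1122]
orientation: [-1.215, 2.892, -0.002]
contact_force: [-0.1, 0.5, 6.5]
finger_gap: 0.0148
finger_force: 30.0
clock: 21.57
tcp_pos: [0.4968, -0.105, 0.1115]
orientation: [1.215, -2.896, -0.0]
contact_force: [0.3, 1.1, -0.1]
finger_gap: 0.0396
finger_force: 0.0
clock: 22.07
tcp_pos: [0.4992, -0.1045, 0.2962]
orientation: [-1.214, 2.892, -0.008]
contact_force: [1.3, -0.6, 0.4]
finger_gap: 0.0801
finger_force: 0.0
blue centre [0.5831 0.3579] rect 0.583 0.3579 size mm [21.4 26.4] long dir 2.703 area 54.5
blue centre [0.5661 0.3354] rect 0.5653 0.336 size mm [ 5.9 50.3] long dir 2.623 area 14.0
shift [-0.3606  0.2396 -0.0023] turn [-0.003  0.003  1.233] q7 1.91
```

```bash
python3 -m inch '-0.033 0.022 0 0 0 0.12; -0.066 0.044 0 0 0 0.24; -0.099 0.066 0 0 0 0.36; -0.132 0.088 0 0 0 0.48; -0.165 0.11 0 0 0 0.6; -0.198 0.132 0 0 0 0.72; -0.231 0.154 0 0 0 0.84; -0.264 0.176 0 0 0 0.96' && python3 - <<'E'
from h import *
go(.582,.357,.25,2.703+np.pi/2)
E
```

```text
clock: 22.78
tcp_pos: [0.556, 0.2077, 0.2893]
orientation: [-0.269, -3.127, 0.004]
contact_force: [0.2, -1.0, 0.2]
finger_gap: 0.0877
finger_force: 0.0
shift [-1.000e-04  1.516e-01 -6.100e-03] turn [-0.003 -0.002  0.267] q7 0.53
```

```bash
python3 -m inch '0 0.035 0 0 0 0.1; 0 0.07 0 0 0 0.2; 0 0.105 0 0 0 0.267; 0 0.14 0 0 0 0.267; 0 0.15 0 0 0 0.267; 0 0.15 0 0 0 0.267; 0 0.15 0 0 0 0.267' && python3 - <<'E'
from h import *
b=boxpose("wrist","blue",(.583,.358))
if b: go(*b[0],.042,b[1]+np.pi/2)
E
```

```text
clock: 23.37
tcp_pos: [0.581, 0.3536, 0.2896]
orientation: [-0.673, -3.067, 0.005]
contact_force: [-0.2, -0.0, 0.1]
finger_gap: 0.0881
finger_force: 0.0
blue centre [0.5823 0.3578] rect 0.5825 0.3576 size mm [23.2 29.9] long dir 2.663 area 621.5
blue centre [0.5521 0.3718] rect 0.5525 0.3723 size mm [ 4.3 37.2] long dir 1.085 area 87.5
shift [0.0016 0.0058 0.203 ] turn [-0.003 -0.     0.045] q7 0.14
```

```bash
python3 -m inch '0.001 0.006 0.035 0 0 0.045; 0.001 0.006 0.07 0 0 0.045; 0.001 0.006 0.105 0 0 0.045; 0.001 0.006 0.14 0 0 0.045; 0.001 0.006 0.17 0 0 0.045; 0.001 0.006 0.19 0 0 0.045; 0.001 0.006 0.202 0 0 0.045; 0.001 0.006 0.202 0 0 0.045' 0.0881 && python3 -m inch '0 0 0 0 0 0; 0 0 0 0 0 0; 0 0 0 0 0 0; 0 0 0 0 0 0; 0 0 0 0 0 0; 0 0 0 0 0 0; 0 0 0 0 0 0; 0 0 0 0 0 0' 0 && python3 -m inch '0 0 -0.01 0 0 0; 0 0 -0.03 0 0 0; 0 0 -0.06 0 0 0; 0 0 -0.09 0 0 0; 0 0 -0.12 0 0 0; 0 0 -0.15 0 0 0; 0 0 -0.15 0 0 0' && python3 - <<'E'
from h import *
f=AX-.095*XS; go(*f,.19,np.pi/2+YAW)
E
```

```text
clock: 24.08
tcp_pos: [0.5827, 0.3569, 0.0867]
orientation: [-0.746, -3.049, 0.007]
contact_force: [-0.8, 0.1, -0.7]
finger_gap: 0.0881
finger_force: 0.0
clock: 24.75
tcp_pos: [0.5833, 0.36, 0.09]
orientation: [0.743, 3.052, -0.001]
contact_force: [-1.3, -0.3, 4.1]
finger_gap: 0.0439
finger_force: 30.0
clock: 25.33
tcp_pos: [0.5849, 0.3627, 0.247]
orientation: [0.742, 3.047, 0.013]
contact_force: [0.6, 1.4, -0.4]
finger_gap: 0.0438
finger_force: 30.0
shift [-0.1024 -0.3521  0.0092] turn [ 0.008  0.006 -0.505] q7 0.07
```

```bash
python3 -m inch '-0.01 -0.036 0 0 0 -0.06; -0.02 -0.073 0 0 0 -0.12; -0.03 -0.11 0 0 0 -0.18; -0.04 -0.147 0 0 0 -0.24; -0.05 -0.184 0 0 0 -0.3; -0.06 -0.221 0 0 0 -0.36; -0.07 -0.258 0 0 0 -0.42; -0.08 -0.285 0 0 0 -0.505' && python3 - <<'E'
from h import *
f=AX-.095*XS; go(*f,.187,np.pi/2+YAW)
E
```

```text
clock: 26.0
tcp_pos: [0.5218, 0.067, 0.2393]
orientation: [0.045, -3.14, 0.003]
contact_force: [0.4, -0.1, -1.9]
finger_gap: 0.0434
finger_force: 30.0
shift [ 0.0096 -0.0638  0.0074] turn [-0.002 -0.001  0.002] q7 0.87
```

```bash
python3 -m inch '0.003 -0.025 0 0 0 0; 0.006 -0.045 0.004 0 0 0; 0.009 -0.06 0.007 0 0 0; 0.009 -0.06 0.007 0 0 0; 0.009 -0.06 0.007 0 0 0' && python3 - <<'E'
from h import *
c,im=shot=snap("wrist"); cv2.imwrite("pics/w8.png",im); print(r.get_obs()["tcp_pos"]); go(*(AX-.095*XS),.187,np.pi/2+YAW)
for k in blobs(im,"blue")[:3]: print(cv2.boundingRect(k),cv2.contourArea(k))
E
```

```text
clock: 26.42
tcp_pos: [0.5157, 0.0097, 0.2326]
orientation: [0.04, -3.141, -0.0]
contact_force: [0.1, 0.1, -1.4]
finger_gap: 0.0434
finger_force: 30.0
[0.51591601 0.01095123 0.23290925]
shift [ 0.0021 -0.008   0.0009] turn [0.001 0.    0.001] q7 0.96
(247, 264, 61, 41) 2335.0
(228, 196, 99, 25) 1759.0
(169, 284, 7, 7) 27.0
```

View pics/w8.png

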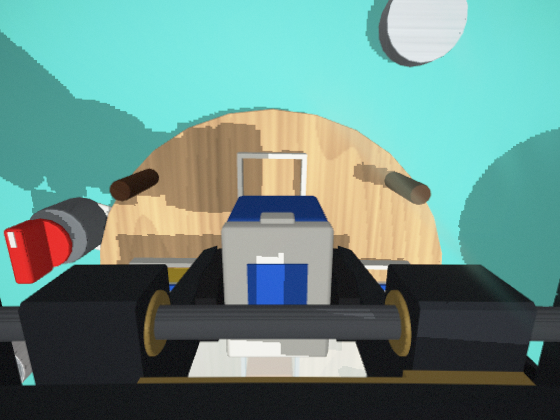

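The blue box is held, patch (277,284), with its far bottom edge (239,196) to (322,196). The bay's outer fence corners are (237,154) and (307,153), and the peg tops are near (117,192) and (425,191).

```bash
python3 - <<'E'
from h import *
c=cam("wrist"); pegs((c,0),[(118,192),(425,192)])
g=ray(c,[(237,154),(307,153)],.038)[:,:2]-AX; print("fence",(g@XS).round(4),(g@DS).round(4))
b=ray(c,[(239,196),(322,196)],.146)[:,:2]-AX; print("box far edge",(b@XS).round(4),(b@DS).round(4))
E
```

```text
peg [ 0.5011 -0.1052] r 0.1546 angle vs stand -2.37
peg [0.4952 0.118 ] r 0.16 angle vs stand 2.335
fence [-0.1332 -0.134 ] [-0.0264  0.0335]
box far edge [-0.1223 -0.1223] [-0.0129  0.032 ]
```

```bash
python3 -m inch '0.002 -0.0075 0.02 0 0 0.015; 0.002 -0.0075 0.05 0 0 0.015; 0.002 -0.0075 0.08 0 0 0.015; 0.002 -0.0075 0.085 0 0 0.015; 0.002 -0.0075 0.085 0 0 0.015' && python3 - <<'E'
from h import *
o=r.get_obs(); print(o["tcp_pos"]); c,im=shot=snap("wrist")
w=np.array(o["tcp_pos"])[:2]-AX; print("tcp stand",w@XS,w@DS)
cv2.imwrite("pics/w9.png",cv2.resize(im[90:310,170:390],None,fx=2.5,fy=2.5,interpolation=cv2.INTER_CUBIC))
E
```

```text
clock: 26.88
tcp_pos: [0.5133, 0.0041, 0.1468]
orientation: [0.023, -3.139, -0.002]
contact_force: [-0.1, -0.5, -0.9]
finger_gap: 0.0438
finger_force: 30.0
[0.5132548  0.00413344 0.14678718]
tcp stand -0.09574719382549056 0.00121874378973056
```

View pics/w9.png

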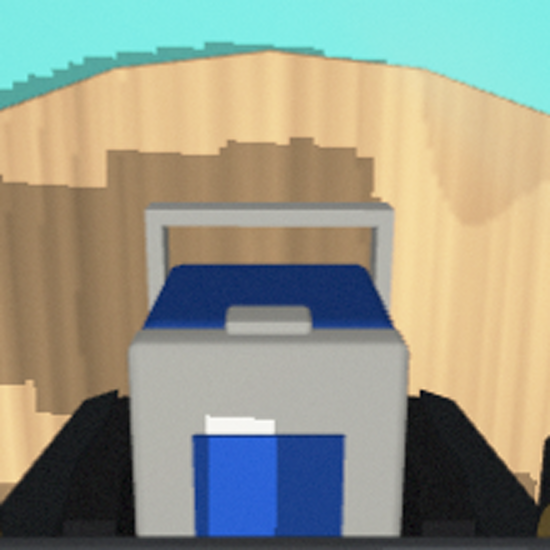

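The box bottom edge spans (180–363, row 265) and the fence interior (167–376, row 227), so it is laterally centred.

```bash
python3 - <<'E'
from h import *
c=cam("wrist"); f=lambda u,v:(170+u/2.5,90+v/2.5)
for pts,z in (((f(180,265),f(363,265)),.060),((f(167,227),f(376,227)),.038)):
    b=ray(c,pts,z)[:,:2]-AX; print((b@XS).round(4),(b@DS).round(4))
E
```

```text
[-0.1242 -0.1236] [-0.0178  0.0221]
[-0.1284 -0.1278] [-0.023   0.0278]
```

```bash
python3 -m inch '0 0 0.01 0 0 0; 0 0 0.018 0 0 0; 0 0 0.025 0 0 0; 0 0 0.03 0 0 0; 0 0 0.033 0 0 0; 0 0 0.033 0 0 0' && python3 -m inch '0 0 0 0 0 0; 0 0 0 0 0 0; 0 0 0 0 0 0; 0 0 0 0 0 0' 0.07 && python3 -m inch '0 0 -0.03 0 0 0; 0 0 -0.06 0 0 0; 0 0 -0.09 0 0 0; 0 0 -0.12 0 0 0; 0 0 -0.15 0 0 0; 0 0 -0.18 0 0 0; 0 0 -0.18 0 0 0' 0.0881 && python3 - <<'E'
from h import *
c,im=shot=snap("wrist"); cv2.imwrite("pics/w10.png",im)
b=boxpose("wrist","blue",(.514,.003),.082,.05,shot); w=b[0]-AX; print("blue stand",w@XS,w@DS,b[1]-YAW)
for k in blobs(im,"red")[:2]: print("red",mid(k),cv2.contourArea(k),ray(c,[mid(k)],.088)[0])
print("knob nominal",AX-.06*XS-.19*DS, proj(c,[[*(AX-.06*XS-.19*DS),.088]]))
E
```

```text
clock: 27.43
tcp_pos: [0.5141, 0.0029, 0.1157]
orientation: [0.019, -3.141, 0.002]
contact_force: [-4.9, -1.3, 13.7]
finger_gap: 0.0441
finger_force: 30.0
clock: 27.77
tcp_pos: [0.5142, 0.0025, 0.1146]
orientation: [-0.019, 3.142, 0.0]
contact_force: [0.4, 0.2, 0.5]
finger_gap: 0.068
finger_force: 0.0
clock: 28.35
tcp_pos: [0.5164, 0.0034, 0.2997]
orientation: [-0.019, 3.134, -0.0]
contact_force: [0.6, 1.5, -0.2]
finger_gap: 0.0884
finger_force: 0.0
blue centre [0.5143 0.0026] rect 0.5145 0.0023 size mm [22.6 29.6] long dir 0.021 area 689.0
blue centre [0.4809 0.0021] rect 0.4812 0.0022 size mm [ 3.7 38. ] long dir 1.582 area 105.0
blue stand -0.09475937479682657 -0.0003373236395551278 -0.005741285
red (93.06321138211382, 221.94390243902438) 1640.0 [ 0.54636859 -0.17238182  0.088     ]
knob nominal [ 0.55415125 -0.18605055] [[ 79.78206229 229.48664882]]
```

View pics/w10.png

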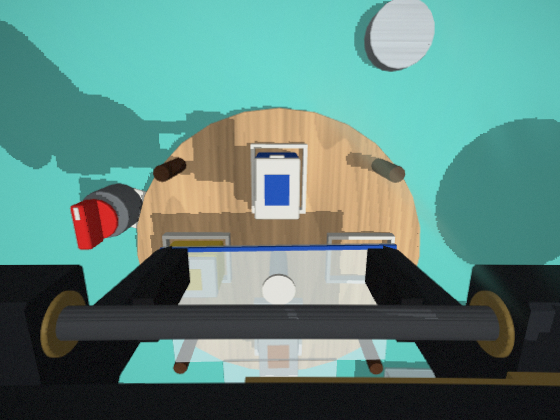

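All three boxes are in: blue at the front (277,190), yellow under the roof at (205,265) and orange at the back. The knob is at (95,222). I'll move above it.

```bash
python3 - <<'E'
from h import *
go(.56,-.186,.22,np.pi/2+YAW)
E
```

```text
shift [-0.0421 -0.1893  0.0325] turn [-0.001  0.005 -0.015] q7 1.04
```

```bash
python3 -m inch '-0.007 -0.035 0.005 0 0 -0.015; -0.014 -0.07 0.01 0 0 -0.015; -0.021 -0.105 0.015 0 0 -0.015; -0.028 -0.14 0.02 0 0 -0.015; -0.036 -0.17 0.025 0 0 -0.015; -0.042 -0.187 0.03 0 0 -0.015; -0.042 -0.187 0.03 0 0 -0.015; -0.042 -0.187 0.03 0 0 -0.015' 0.05 && python3 - <<'E'
from h import *
c,im=shot=snap("wrist"); cv2.imwrite("pics/w11.png",im)
o=r.get_obs(); w=np.array(o["tcp_pos"])[:2]-AX; print("tcp",o["tcp_pos"],w@XS,w@DS,"nominal",AX-.06*XS-.19*DS)
for k in blobs(im,"red")[:2]:
    p=ray(c,k[:,0],.088)[:,:2]; print("red",mid(k),cv2.boundingRect(k),cv2.contourArea(k),p.min(0),p.max(0)); rc=cv2.minAreaRect(np.float32(p*1000)); print(rc)
E
```

```text
clock: 29.07
tcp_pos: [0.558, -0.1836, 0.2634]
orientation: [0.042, -3.14, -0.003]
contact_force: [-0.3, 1.6, 0.6]
finger_gap: 0.05
finger_force: 0.0
tcp [ 0.55816203 -0.18211385  0.26405284] -0.05588439547499975 -0.18617301183284643 nominal [ 0.55415125 -0.18605055]
red (274.3068602334187, 193.95597305247176) (251, 169, 47, 56) 1756.5 [ 0.52718333 -0.20524479] [ 0.57405582 -0.167289  ]
((549.2448120117188, -187.67660522460938), (38.172523498535156, 44.35946273803711), 57.7237663269043)
```

View pics/w11.png

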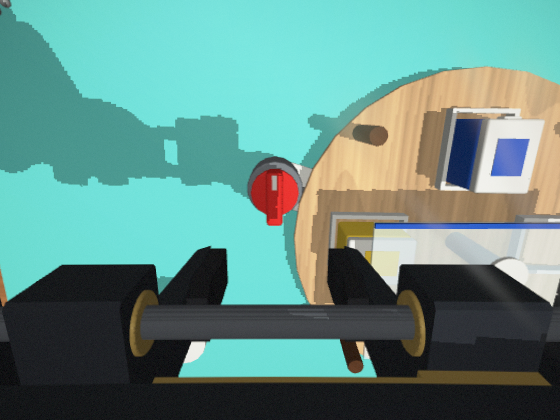

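The bar's top runs from (274,170) to (274,225), about 15 px wide, lying along the stand's x.

```bash
python3 - <<'E'
from h import *
c=cam("wrist"); print(ray(c,[(274.5,171),(274.5,224),(274.5,197.5)],.088))
p=ray(c,[(274.5,197.5)],.088)[0]; go(p[0],p[1],.083,np.pi/2+YAW)
E
```

```text
[[ 0.52931013 -0.18496479  0.088     ]
 [ 0.5744848  -0.18379117  0.088     ]
 [ 0.55136662 -0.18439215  0.088     ]]
shift [ 0.0067 -0.0023  0.1361] turn [ 0.002 -0.001  0.002] q7 1.36
```

```bash
python3 -m inch '0.005 -0.002 0.03 0 0 0; 0.005 -0.002 0.06 0 0 0; 0.005 -0.002 0.09 0 0 0; 0.005 -0.002 0.11 0 0 0; 0.005 -0.002 0.125 0 0 0; 0.005 -0.002 0.134 0 0 0; 0.005 -0.002 0.134 0 0 0; 0.005 -0.002 0.134 0 0 0' && python3 -m inch '0 0 0 0 0 0; 0 0 0 0 0 0; 0 0 0 0 0 0; 0 0 0 0 0 0; 0 0 0 0 0 0; 0 0 0 0 0 0; 0 0 0 0 0 0; 0 0 0 0 0 0' 0 && python3 - <<'E'
from h import *
go(.553,-.185,.083,np.pi/2+YAW); o=r.get_obs(); print(o["contact_force"],o["finger_gap"])
boxpose("top","blue",(.514,.003),.082,.04)
E
```

```text
clock: 29.78
tcp_pos: [0.554, -0.1853, 0.1314]
orientation: [-0.045, 3.14, 0.0]
contact_force: [-0.2, -0.4, 0.5]
finger_gap: 0.0503
finger_force: 0.0
clock: 30.45
tcp_pos: [0.5535, -0.186, 0.131]
orientation: [-0.043, 3.141, 0.0]
contact_force: [-0.4, 0.3, 3.4]
finger_gap: 0.0137
finger_force: 30.0
shift [0.0005 0.001  0.003 ] turn [0. 0. 0.] q7 1.24
[-0.3798552   0.2709965   3.36466126] 0.01369121257096346
blue centre [0.5146 0.0024] rect 0.5147 0.0023 size mm [20.  23.4] long dir 0.007 area 55.5
```

```bash
python3 -m inch '0 0 0.003 0 0 0; 0 0 0.006 0 0 0; 0 0 0.009 0 0 0; 0 0 0.01 0 0 0; 0 0 0.01 0 0 0; 0 0 0.01 0 0 0'
```

```text
clock: 31.0
tcp_pos: [0.5537, -0.1859, 0.1218]
orientation: [-0.043, 3.141, -0.001]
contact_force: [-5.5, 0.3, 15.5]
finger_gap: 0.0137
finger_force: 30.0
```

```bash
python3 -m inch '0 0 0 0 0 0.06; 0 0 0 0 0 0.17; 0 0 0 0 0 0.28; 0 0 0 0 0 0.39; 0 0 0 0 0 0.5; 0 0 0 0 0 0.6; 0 0 0 0 0 0.7; 0 0 0 0 0 0.7' && python3 -m inch '0 0 0 0 0 0.1; 0 0 0 0 0 0.2; 0 0 0 0 0 0.3; 0 0 0 0 0 0.4; 0 0 0 0 0 0.5; 0 0 0 0 0 0.6; 0 0 0 0 0 0.7; 0 0 0 0 0 0.7' && python3 - <<'E'
from h import *
o=r.get_obs(); go(.553,-.185,.083,np.pi/2+YAW-1.4); print(o["contact_force"],o["torque"])
E
```

```text
clock: 31.67
tcp_pos: [0.5536, -0.1863, 0.1218]
orientation: [1.045, 2.962, -0.003]
contact_force: [-5.6, 1.3, 15.0]
finger_gap: 0.0141
finger_force: 30.0
clock: 32.33
tcp_pos: [0.5532, -0.1866, 0.1218]
orientation: [1.997, 2.425, -0.004]
contact_force: [-7.1, 0.4, 16.0]
finger_gap: 0.0139
finger_force: 30.0
shift [ 0.0015  0.0001 -0.0062] turn [-0.001  0.002 -0.005] q7 0.03
[-7.08301725  0.43156052 16.00875314] [0.05162492 1.28874965 0.06352573]
```

```bash
python3 -m inch '0 0 0 0 0 0; 0 0 0 0 0 0; 0 0 0 0 0 0; 0 0 0 0 0 0; 0 0 0 0 0 0' 0.05 && python3 -m inch '0 0 -0.03 0 0 0; 0 0 -0.06 0 0 0; 0 0 -0.09 0 0 0; 0 0 -0.12 0 0 0; 0 0 -0.15 0 0 0; 0 0 -0.18 0 0 0; 0 0 -0.18 0 0 0' && python3 - <<'E'
from h import *
c,im=shot=snap("wrist"); c2,t=snap("top")
a=cv2.resize(im,(400,300)); b=cv2.resize(t[100:310,160:480],(400,262)); cv2.imwrite("pics/fin.png",np.vstack([a,b]))
boxpose("top","blue",(.514,.003),.082,.04,(c2,t)); boxpose("wrist","blue",(.514,.003),.082,.04,shot)
E
```

```text
clock: 32.75
tcp_pos: [0.5536, -0.1861, 0.1205]
orientation: [1.991, 2.43, 0.001]
contact_force: [-0.2, -0.5, 0.3]
finger_gap: 0.0448
finger_force: 0.2
clock: 33.33
tcp_pos: [0.5559, -0.1863, 0.3062]
orientation: [1.986, 2.424, 0.005]
contact_force: [0.9, 0.1, 0.4]
finger_gap: 0.0499
finger_force: 0.0
blue centre [0.5145 0.0028] rect 0.5147 0.0023 size mm [20.  23.4] long dir 0.007 area 53.5
```

View pics/fin.png

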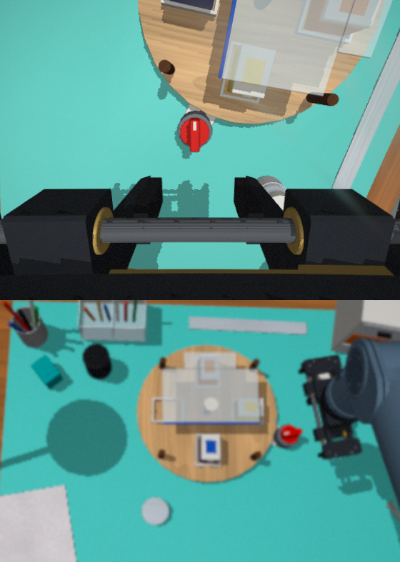

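The bar at (195,132) is turned with the tool to about 1.4 rad. Blue is at the front, yellow in the right bay, orange at the back, and the bystanders have not moved. Handing in.

```bash
python3 -c "
from rig import r
print(r.sign_off())"
```

```text
the job is handed in; nothing more can be done
None
```

I handed the job in at about 33 s. The blue, yellow and orange boxes (there was no green) stand in their own bays with blue at the open front, and the red knob was pushed down and turned to about 1.4 rad. I judged that from the cameras and arm readings, did not measure separately that the knob stayed down, and sign-off gave no verdict.

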